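Sort salvaged capacitors and relays onto sprung bin pads

TASK

Sort the salvaged parts on the green mat: both black capacitors into the blue bin and both orange relays into the yellow bin, standing upright side by side on the bin's sprung pad. The parts are delicate and each pad sits at an unknown height, so lower each part gently until you feel the pad take it, then let go: do not drop a part even a centimetre or knock it, and do not push a pad down more than 5 mm. Leave everything else on the bench where it is.

Things in the scene. Friction and masses are not known exactly. Their poses are not given: they have to be found in the camera images.
- cap_1_center (a point): centre (half-way up) of a capacitor: black upright can with silver top, 30 mm across, 45 mm tall, 60 g nominal (0.7 to 1.4 times); stands on the green mat, which is 3 mm thick on the work surface (z = 0). z is its long axis, up
- cap_2_center (a point): centre (half-way up) of a capacitor: black upright can with silver top, 30 mm across, 45 mm tall, 60 g nominal (0.7 to 1.4 times); stands on the green mat, which is 3 mm thick on the work surface (z = 0). z is its long axis, up
- relay_1_center (a point): centre (half-way up) of a relay: orange box with black base, 28 mm (its x) by 22 mm (its y), 36 mm tall, 50 g nominal (0.7 to 1.4 times); stands upright on the same 3 mm mat
- relay_2_center (a point): centre (half-way up) of a relay: orange box with black base, 28 mm (its x) by 22 mm (its y), 36 mm tall, 50 g nominal (0.7 to 1.4 times); stands upright on the same 3 mm mat
- bin_blue: blue open bin for the capacitors, fixed, 190 mm (its x) by 138 mm (its y), 80 mm high, walls 4 mm; origin at the centre of its underside, on the work surface. Inside lies a black sprung rubber pad, 176 x 124 mm, that holds the parts up: its height is set differently in each bin and each time, its top anywhere from 14 to 60 mm above the bin's underside, and is not measured here: feel for it. Both parts fit side by side along the bin's x
- pad_blue (a joint): how far the pad in the blue bin is pressed down, m: 0 untouched, 0.008 at its hard stop; springs back, about 0.5 N at first contact, then 2 N more per mm
- bin_yellow: yellow open bin for the relays, fixed, 190 mm (its x) by 138 mm (its y), 80 mm high, walls 4 mm; origin at the centre of its underside, on the work surface. Inside lies a black sprung rubber pad, 176 x 124 mm, that holds the parts up: its height is set differently in each bin and each time, its top anywhere from 14 to 60 mm above the bin's underside, and is not measured here: feel for it. Both parts fit side by side along the bin's x
- pad_yellow (a joint): how far the pad in the yellow bin is pressed down, m: 0 untouched, 0.008 at its hard stop; springs back, about 0.5 N at first contact, then 2 N more per mm
- spool: bystander, leave alone: small solder spool, green flanges, 44 mm across, 22 mm high, lying flat on the mat
- heatsink: bystander, leave alone: finned aluminium heat sink, 30 x 45 x 18 mm, on the mat
- pot: bystander, leave alone: blue potentiometer, 26 x 26 mm, shaft up, 22 mm high overall, on the mat
- screwdriver: bystander, leave alone: screwdriver with red handle, 170 mm long, lying beyond the mat
- pliers: bystander, leave alone: pliers with green handles, 140 mm long, lying beyond the mat
- flux_bottle: bystander, leave alone: green glass jar with steel cap, 50 mm across, 70 mm high, standing beyond the mat

How it is judged:
By the outcome, as a careful person would: the job done as asked, in the order asked, and still so for the second after the job is handed in, with the robot touching nothing.
It also fails if it takes over 72 s, if anything falls off the work surface, if the arm or the gripper's body presses on something with over 40 N, if the wrist force passes 120 N, or if a joint passes its speed limit or range.

ROBOT

A 6-joint arm with a two-finger parallel gripper is mounted at the origin on the work surface. World frame = base frame: x ahead of the robot, y to its left, z up, the work surface at z = 0. Lengths are in m, angles in degrees, forces in N, time in s.
With the tool pointing down it reaches from about 0.35 to 0.875 m from the base axis. Payload 4.2 kg.
Tool frame: the origin (TCP) lies between the finger pads; the fingertips stand 25 mm ahead of it and the grasp point (between the pads) lies 6 mm ahead of it (r.tips_ahead is the distance from the TCP to the fingertips, in m); z points along the fingers, y is the direction in which the jaws open and shut (so a half turn about z gives the same grasp; the last joint's range is limited). The gripper opens to 87 mm and grips with 3 to 60 N. Pads are 19 mm wide; open, the fingers measure 117 mm over their backs; the gripper's body (75 mm by 190 mm) begins 51 mm behind the grasp point.
Start: joints at [-53.709, 22.042, 0.453, 0, -68.411, -14.817], TCP at [0.229, -0.582, 0.227] pointing down, gripper open.
Joint ranges: [-179.83, 179.83], [-69.29, 118.12], [-61.27, 80.66], [-181.25, 117.63], [-171.15, -9.14], [-177.46, 177.46]. Speed limits (degrees/s): [159.86, 159.86, 180, 180, 180, 180].

INTERFACE

Orientations are given as a 3x3 rotation matrix whose columns are the frame's x, y, z axes.
In Python, from station import r, vision, finish_job gives the robot as it stands.
- The arm moves only by the shell command python3 -m jog 'ROWS'. ROWS is a JSON object of lists of equal length, an entry for each row: "rot": the turn, a rotation vector about the world's x, y, z in degrees, a list of three; "delta_pos": the shift along the world's x, y, z in mm, a list of three; "grip": the opening in per cent of the stroke, from 0 (shut) to 100 (fully open). A call has 1 to 10 rows; each row shifts and turns the commanded pose from where the row before left it; what a row does not reach is not made up. A row lasts 1/12 s, in which the tool goes at most 41.7 mm and 7.16 degrees, less where a joint would pass 70% of its speed; a pose out of reach is approached as far as the arm can. A call with a gripper value outside its range is refused whole. The fingers move at their own pace and stop on an object; the grip force is fixed at half the most. Time passes only in rows, so rows that do not move let the fingers close. It gives the time, the measured TCP pose, the force and the opening at its end, in the units of the state.
- r.sense(): the state, without advancing time (a new reading comes with each control period).
- vision.capture(name): name is "side" or "top" or "wrist"; returns a dict with "frame" (420x560x3 uint8, red, green, blue), "K" (3x3 intrinsics, pixels), "xyz" and "orientation" of the camera in the world. Camera axes: x right, y up, looking along -z (the intrinsics and any distortion apply to the point x, -y, -z); pixel columns grow to the right and rows downward; lengths in m; the calibration is good to about 2 mm. The wrist camera is an equidistant fisheye: a pixel r from the principal point sees the ray r / f radians off the axis. A picture is of the moment at which its call begins. There is no depth.
- finish_job(): hands the job in, once; it reports no verdict.
The state is a dict: "time_s": time; "joints": joint angles; "joint_velocities": joint speeds; "effort": joint torques, N m; "tcp_pos": TCP position; "ee_rot": TCP orientation; "wrist_force": force on the tool from outside, world axes, zero at the start; "moment": the same for the moment, N m; "gripper_width": opening from 0.0 (shut) to 1.0 (fully open).
Only numpy, scipy, OpenCV 4.12 (cv2) and the standard library are available. Lean on these libraries where they do the work, as an engineer would, in place of code of your own. Each camera call takes 0.05 s, during which the arm holds its last target. There are 200 camera calls.

## Working session

There is one attempt and no reset: what is moved stays moved. The work goes in short steps, Python scripts to look and compute and a shell command to move; the robot and the scene stay as the last step left them, time stands still between calls to the robot, and variables do not carry over. Pictures are saved under pics/ and viewed, about 8 in all and at most 12, crops included, and the job is handed in when it is done.

```bash
mkdir -p pics; ls
python3 - <<'E'
from station import r, vision
import cv2,pickle
d={}
for n in("top","side"):
    c=vision.capture(n); d[n]=c
    cv2.imwrite(f"pics/{n}0.png",c["frame"][:,:,::-1]); print(n,c["K"],c["xyz"],c["orientation"],[k for k in c])
pickle.dump(d,open("c0.pkl","wb"))
print(r.sense())
E
```

```text
pics
top [[498.22223623   0.         286.58723293]
 [  0.         498.22223623 204.00262613]
 [  0.           0.           1.        ]] [0.4779729  0.00602814 1.06791241] [[ 0.00207008  0.99130021 -0.13160397]
 [-0.9999968   0.00224368  0.00117089]
 [ 0.00145599  0.13160113  0.99130168]] ['frame', 'K', 'xyz', 'orientation']
side [[385.17551139   0.         272.86785325]
 [  0.         385.17551139 206.76418091]
 [  0.           0.           1.        ]] [ 0.49139993 -0.58329131  0.67743118] [[ 0.98472611  0.13522288 -0.10967802]
 [-0.17350871  0.7098104  -0.68268875]
 [-0.01446454  0.69129153  0.72243117]] ['frame', 'K', 'xyz', 'orientation']
{'time_s': 0.1, 'joints': array([-5.37068930e+01,  2.20870424e+01,  3.85669466e-01, -2.54619990e-02,
       -6.84124912e+01, -1.48175558e+01]), 'joint_velocities': array([ 0.02414349, -0.14709505,  0.15722907,  0.20181512, -0.00918213,
        0.09696219]), 'effort': array([-1.06224491e-04, -3.91690993e+01,  1.87935072e+01,  4.23197508e+00,
        1.34565972e-02, -6.94256437e-05]), 'tcp_pos': array([ 0.22863528, -0.58108773,  0.22634814]), 'ee_rot': array([[-9.30633825e-01, -3.65950780e-01, -8.43238031e-04],
       [-3.65951736e-01,  9.30631999e-01,  1.84633184e-03],
       [ 1.09077716e-04,  2.02684329e-03, -9.99997940e-01]]), 'wrist_force': array([-0.15618235, -0.57338258,  0.70373498]), 'moment': array([ 0.00307965,  0.01066374, -0.00281312]), 'gripper_width': 0.9980921700191644}
```

View pics/top0.png

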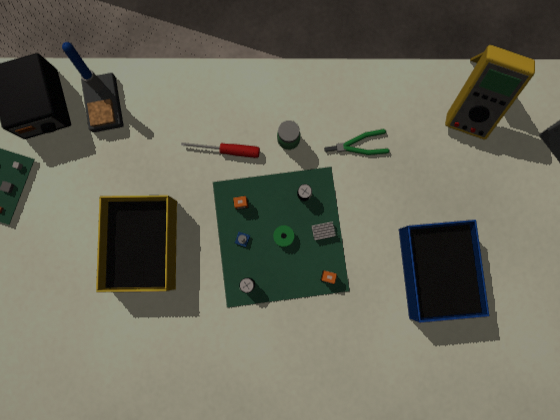

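View pics/side0.png

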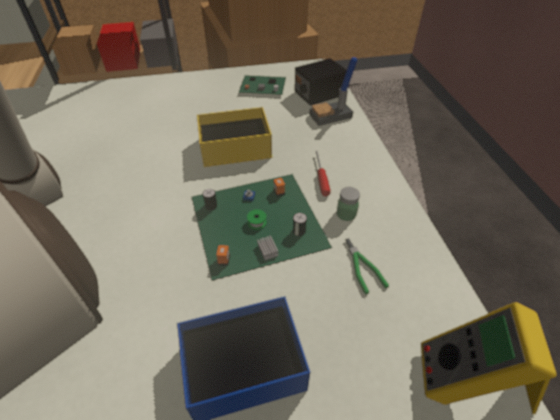

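The top view shows caps at about (305,191) and (247,286), and relays at (240,202) and (329,277). The yellow bin is at (137,244) and the blue bin at (445,271). The side view agrees.

```bash
cat > h.py <<'E'
import numpy as np,cv2
def ray(c,u,v):
    K=c["K"]; p=np.array([(u-K[0,2])/K[0,0],-(v-K[1,2])/K[1,1],-1]); return np.array(c["orientation"])@p
def onz(c,u,v,z):
    d=ray(c,u,v); o=np.array(c["xyz"]); return (o+d*(z-o[2])/d[2])[:3]
def proj(c,P):
    p=np.array(c["orientation"]).T@(np.array(P)-c["xyz"]); K=c["K"]
    return K[0,0]*p[0]/-p[2]+K[0,2], K[1,1]*-p[1]/-p[2]+K[1,2]
def blobs(m,amin=30):
    n,_,s,ce=cv2.connectedComponentsWithStats(m.astype(np.uint8)); 
    cs,_=cv2.findContours(m.astype(np.uint8),cv2.RETR_EXTERNAL,cv2.CHAIN_APPROX_NONE)
    return [c for c in cs if cv2.contourArea(c)>=amin]
E
python3 - <<'E'
import pickle,cv2,numpy as np; from h import *
d=pickle.load(open("c0.pkl","rb"));c=d["top"];f=c["frame"]
hsv=cv2.cvtColor(f,cv2.COLOR_RGB2HSV);H,S,V=cv2.split(hsv)
mat=np.zeros(H.shape,bool);mat[165:308,212:350]=1
for nm,m,z in(("orange",(H<15)&(S>150)&(V>100)&mat,.039),("silver",(S<60)&(V>110)&mat,.048)):
    for k in blobs(m,20):
        k3=np.array([onz(c,*p[0],z)[:2] for p in k])
        mm=cv2.minAreaRect((k3*1000).astype(np.float32)); print(nm,cv2.minAreaRect(k)[0],cv2.contourArea(k),np.round(mm[0],1),np.round(mm[1],1),round(mm[2],1))
for nm,m in(("yellow",(H>18)&(H<32)&(S>150)&(V>60)),("blue",(H>105)&(H<125)&(S>150)&(V>50))):
    for k in blobs(m,300):
        x,y,w,h=cv2.boundingRect(k)
        if y<150: continue
        k3=np.array([onz(c,*p[0],.08)[:2] for p in k])
        ap=cv2.approxPolyDP(cv2.convexHull(k),3,True)[:,0]
        print(nm,[(tuple(int(t) for t in a),np.round(onz(c,*a,.08)[:2]*1000),np.round(onz(c,*a,0)[:2]*1000)) for a in ap])
big=cv2.resize(f[150:330,80:500],None,fx=1.9,fy=1.9,interpolation=cv2.INTER_CUBIC)
cv2.imwrite("pics/crop.png",np.clip(big[:,:,::-1].astype(float)*1.6,0,255).astype(np.uint8))
E
```

```text
orange (328.79412841796875, 276.6764831542969) 106.5 [464.9 -81.7] [25.9 20. ] 77.7
orange (239.5846405029297, 201.1769561767578) 95.5 [620.3 102.7] [19.9 25. ] 7.3
silver (246.0, 305.5) 36.5 [407.3  86. ] [ 5.9 56.3] 0.1
silver (307.4999694824219, 299.4999694824219) 777.0 [419.5 -37.9] [ 29.7 167.3] 0.1
silver (246.00003051757812, 285.0000305175781) 107.0 [448.1  86.5] [22.9 22.7] 45.1
silver (304.5, 190.5) 97.0 [641.7 -32.2] [22.8 23.1] 89.9
silver (332.9999694824219, 225.99996948242188) 1068.5 [570.6 -90.1] [ 66.7 251.3] 89.2
silver (257.0, 236.0) 1746.5 [549.9  66.4] [290.9 187.7] 0.1
yellow [((167, 196), array([625., 245.]), array([637., 264.])), ((166, 290), array([439., 240.]), array([436., 259.])), ((97, 291), array([437., 375.]), array([433., 405.])), ((100, 197), array([622., 379.]), array([634., 409.]))]
blue [((475, 220), array([ 578., -371.]), array([ 586., -401.])), ((488, 315), array([ 392., -387.]), array([ 385., -419.])), ((413, 319), array([ 384., -241.]), array([ 377., -261.])), ((407, 226), array([ 566., -235.]), array([ 573., -254.]))]
```

View pics/crop.png

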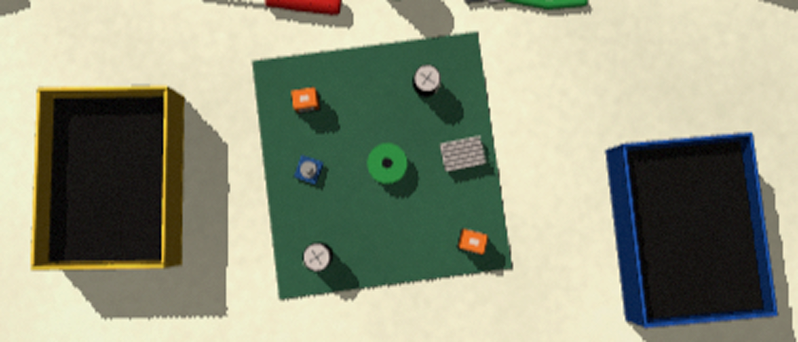

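Caps are at (642,-32) and (448,86), relays at (465,-82) and (620,103). Blue bin centre is about (479,-311) at yaw 5°, yellow about (531,310) at yaw 1.5°. I'll go above cap 1 first.

```bash
python3 -m jog '{"rot":[[0,0,-5.5],[0,0,-5.5],[0,0,-5.5],[0,0,0],[0,0,0],[0,0,0],[0,0,0],[0,0,0],[0,0,0],[0,0,0]],"delta_pos":[[25,33,0],[25,33,0],[25,33,0],[25,33,0],[25,33,0],[25,33,0],[25,33,0],[25,33,0],[25,33,0],[25,33,0]],"grip":[70,70,70,70,70,70,70,70,70,70]}'
python3 -m jog '{"rot":[[0,0,0],[0,0,0],[0,0,0],[0,0,0],[0,0,0],[0,0,0],[0,0,0],[0,0,0]],"delta_pos":[[25,33,0],[25,33,-10],[25,33,-10],[25,33,-20],[25,33,-20],[25,33,-20],[13,21,-10],[0,0,0]],"grip":[70,70,70,70,70,70,70,70]}'
python3 - <<'E'
from station import r,vision
import cv2
c=vision.capture("wrist");print(c["K"],c["xyz"],c["orientation"]);s=r.sense();print(s["tcp_pos"],s["ee_rot"],s["wrist_force"])
cv2.imwrite("pics/w1.png",c["frame"][:,:,::-1])
import pickle;pickle.dump(c,open("w1.pkl","wb"))
E
```

```text
time_s: 0.93
tcp_pos: [0.4794, -0.2496, 0.2272]
ee_rot: [[-0.996, -0.087, -0.0], [-0.087, 0.996, 0.0], [0.0, 0.0, -1.0]]
wrist_force: [0.2, -0.3, 0.1]
gripper_width: 0.702
time_s: 1.6
tcp_pos: [0.6342, -0.0394, 0.1392]
ee_rot: [[-0.996, -0.091, -0.005], [-0.091, 0.996, -0.0], [0.005, 0.0, -1.0]]
wrist_force: [-0.0, 0.4, -0.2]
gripper_width: 0.698
[[325.1922621    0.         283.20456036]
 [  0.         325.1922621  210.09210677]
 [  0.           0.           1.        ]] [ 0.56148682 -0.04647052  0.29661849] [[-9.05987312e-02 -9.60130588e-01 -2.64463843e-01]
 [ 9.95887381e-01 -8.72281492e-02 -2.44862165e-02]
 [ 4.41273824e-04 -2.65594624e-01  9.64084696e-01]]
[ 0.63352884 -0.04122044  0.14064225] [[-9.95952993e-01 -8.97607453e-02 -4.54364004e-03]
 [-8.97595307e-02  9.95963355e-01 -4.70950092e-04]
 [ 4.56757181e-03 -6.12091561e-05 -9.99989567e-01]] [-0.66487763 -0.34239091  0.15333421]
```

View pics/w1.png

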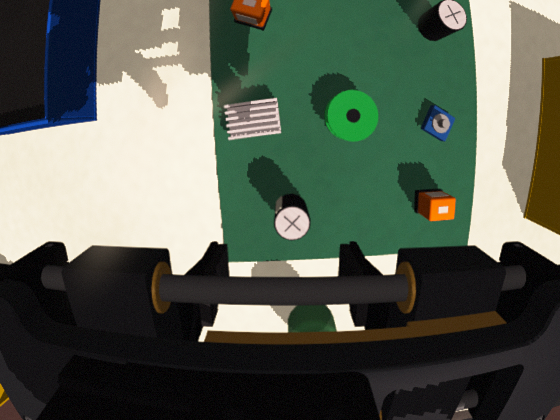

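The wrist view shows all four parts: cap tops at (292,222) and (452,15), relay tops at (441,205) and (253,8). I'll cast rays from it.

```bash
cat >> h.py <<'E'
def wz(c,u,v,z):
    K=c["K"]; x,y=(u-K[0,2])/K[0,0],(v-K[1,2])/K[1,1]; t=np.hypot(x,y); s=np.sin(t)/max(t,1e-9)
    d=np.array(c["orientation"])@np.array([x*s,-y*s,-np.cos(t)]); o=np.array(c["xyz"]); return (o+d*(z-o[2])/d[2])[:2]
def wparts(c,show=True):
    f=c["frame"];H,S,V=cv2.split(cv2.cvtColor(f,cv2.COLOR_RGB2HSV)); out=[]
    for nm,m,z,lo,hi in(("orange",(H<12)&(S>150)&(V>150),.039,14,40),("silver",(S<70)&(V>130),.048,18,34)):
        m=cv2.morphologyEx(m.astype(np.uint8),cv2.MORPH_CLOSE,np.ones((9,9)) if nm=="silver" else np.ones((9,9)))
        for k in blobs(m,60):
            k3=np.array([wz(c,*p[0],z) for p in k]);R=cv2.minAreaRect((k3*1000).astype(np.float32))
            if lo<min(R[1]) and max(R[1])<hi: print(nm,np.round(k[:,0].mean(0)),np.round(R[0],1),np.round(R[1],1),round(R[2],1))
E
python3 - <<'E'
import pickle; from h import *
c=pickle.load(open("w1.pkl","rb")); wparts(c)
print([np.round(wz(c,*p,.048)*1000) for p in((292,222),(452,15))],[np.round(wz(c,*p,.039)*1000) for p in((441,205),(442,211))])
E
```

```text
orange [253.   9.] [472.6 -80.4] [22.4 29. ] 2.6
silver [383. 262.] [671.1  48.6] [20.3 29.2] 8.3
silver [291. 222.] [640.  -32.5] [27.  26.6] 5.2
[array([639., -32.]), array([448.,  85.])] [array([615.,  99.]), array([620., 102.])]
```

```bash
python3 -m jog '{"rot":[[0,0,0],[0,0,0],[0,0,0],[0,0,0]],"delta_pos":[[4,4.5,-15],[4,4.5,-15],[0,0,-10],[0,0,0]],"grip":[70,70,70,70]}'; python3 -c "
from station import r;s=r.sense();print(s['tcp_pos'],s['ee_rot'][:,2],s['joint_velocities'])"
```

```text
time_s: 1.98
tcp_pos: [0.6396, -0.0351, 0.1011]
ee_rot: [[-0.996, -0.086, -0.005], [-0.086, 0.996, -0.0], [0.005, 0.0, -1.0]]
wrist_force: [0.0, 0.4, 0.1]
gripper_width: 0.697
[ 0.6396496  -0.03512553  0.10106388] [-5.11170336e-03 -3.01197618e-04 -9.99986890e-01] [-0.16120297 -1.57605904  1.53901155  0.87298156 -1.73597357  0.00238699]
```

```bash
python3 -m jog '{"rot":[[0,-0.3,0],[0,0,0],[0,0,0],[0,0,0],[0,0,0],[0,0,0],[0,0,0],[0,0,0],[0,0,0]],"delta_pos":[[1.4,3,-15],[0,0,-20],[0,0,-15],[0,0,-9],[0,0,0],[0,0,0],[0,0,0],[0,0,0],[0,0,0]],"grip":[70,70,70,70,70,25,25,25,25]}';python3 -m jog '{"rot":[[0,0,0]],"delta_pos":[[0,0,0]],"grip":[25]}'
```

```text
time_s: 2.73
tcp_pos: [0.6438, -0.0313, 0.0456]
ee_rot: [[-0.996, -0.087, 0.007], [-0.087, 0.996, 0.0], [-0.007, -0.0, -1.0]]
wrist_force: [-0.2, 0.5, -0.1]
gripper_width: 0.479
time_s: 2.82
tcp_pos: [0.6435, -0.0312, 0.0452]
ee_rot: [[-0.996, -0.087, 0.007], [-0.087, 0.996, 0.0], [-0.007, -0.0, -1.0]]
wrist_force: [0.2, -0.4, -0.6]
gripper_width: 0.413
```

```bash
python3 -m jog '{"rot":[[0,0.35,0],[0,0,0],[0,0,0],[0,0,0],[0,0,0],[0,0,0]],"delta_pos":[[-2,-0.5,-3],[0,0,0],[0,0,0],[0,0,0],[0,0,0],[0,0,0]],"grip":[41,41,25,25,25,25]}'
```

```text
time_s: 3.32
tcp_pos: [0.641, -0.0318, 0.0413]
ee_rot: [[-0.996, -0.087, -0.001], [-0.087, 0.996, -0.0], [0.001, 0.0, -1.0]]
wrist_force: [0.7, 0.5, 0.7]
gripper_width: 0.332
```

```bash
python3 -m jog '{"rot":[[0,0,0],[0,0,0],[0,0,0],[0,0,0],[0,0,0],[0,0,0]],"delta_pos":[[0,0,0],[0,0,4],[0,0,12],[0,0,28],[0,0,34],[-5,-10,26]],"grip":[20,20,20,20,20,20]}'; python3 -m jog '{"rot":[[0,0,0],[0,0,0],[0,0,0],[0,0,0],[0,0,0],[0,0,0],[0,0,0],[0,0,0],[0,0,0],[0,0,0]],"delta_pos":[[-12,-26,0],[-16,-35,0],[-16,-35,0],[-16,-35,0],[-16,-35,0],[-16,-35,0],[-16,-35,0],[-9,-20,0],[-5,-10,0],[0,0,0]],"grip":[20,20,20,20,20,20,20,20,20,20]}'
python3 - <<'E'
from station import r,vision
import cv2
c=vision.capture("wrist");s=r.sense();print(s["tcp_pos"],s["ee_rot"][:,2],s["wrist_force"],s["gripper_width"])
import pickle;pickle.dump(c,open("w2.pkl","wb"))
a=cv2.resize(c["frame"],(400,300));b=cv2.resize(vision.capture("side")["frame"][280:420,160:340],(386,300))
cv2.imwrite("pics/w2.png",cv2.hconcat([c["frame"][:,:,::-1]]))
E
```

```text
time_s: 3.82
tcp_pos: [0.6377, -0.0409, 0.1489]
ee_rot: [[-0.996, -0.089, 0.003], [-0.089, 0.996, -0.0], [-0.003, -0.001, -1.0]]
wrist_force: [1.3, -0.0, -0.5]
gripper_width: 0.335
time_s: 4.65
tcp_pos: [0.5132, -0.3098, 0.1464]
ee_rot: [[-0.997, -0.084, 0.0], [-0.084, 0.997, -0.001], [-0.0, -0.001, -1.0]]
wrist_force: [0.2, 0.2, -0.4]
gripper_width: 0.338
[ 0.51389247 -0.30853531  0.14625503] [ 2.90369327e-04 -2.64531228e-04 -9.99999923e-01] [ 0.3465986  -0.21312884  0.0917874 ] 0.3319837690662001
```

View pics/w2.png

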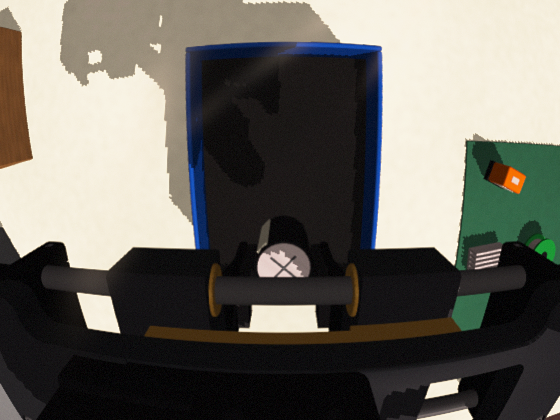

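The cap is held upright at (284,262). The bin rim corners are at about (187,47) and (382,46), and the pad is darker inside them. I'll estimate bin pose and pad height from this view.

Run:
```python
import pickle; from h import *
c=pickle.load(open("w2.pkl","rb"));f=c["frame"].astype(int)
print([np.round(wz(c,*p,.08)*1000) for p in((187,47),(382,46),(194,240),(374,240))])
print("row150 L",[tuple(f[150,u]) for u in range(186,214,2)])
print("row150 R",[tuple(f[150,u]) for u in range(340,384,2)])
print("col290",[tuple(f[v,290]) for v in range(40,66,1)])
g=f[35:265,180:390]; g=np.clip(g*4,0,255).astype(np.uint8)
cv2.imwrite("pics/w2b.png",cv2.resize(g,None,fx=2.6,fy=2.6,interpolation=cv2.INTER_NEAREST)[:,:,::-1])
```

```text
[array([ 390., -388.]), array([ 378., -252.]), array([ 531., -376.]), array([ 520., -241.])]
row150 L [(np.int64(149), np.int64(137), np.int64(118)), (np.int64(26), np.int64(41), np.int64(85)), (np.int64(15), np.int64(42), np.int64(93)), (np.int64(13), np.int64(32), np.int64(61)), (np.int64(1), np.int64(16), np.int64(44)), (np.int64(2), np.int64(18), np.int64(43)), (np.int64(7), np.int64(21), np.int64(44)), (np.int64(9), np.int64(33), np.int64(78)), (np.int64(9), np.int64(21), np.int64(47)), (np.int64(28), np.int64(24), np.int64(25)), (np.int64(20), np.int64(14), np.int64(14)), (np.int64(14), np.int64(14), np.int64(12)), (np.int64(14), np.int64(15), np.int64(12)), (np.int64(13), np.int64(13), np.int64(9))]
row150 R [(np.int64(29), np.int64(25), np.int64(24)), (np.int64(26), np.int64(22), np.int64(20)), (np.int64(29), np.int64(25), np.int64(22)), (np.int64(27), np.int64(24), np.int64(19)), (np.int64(29), np.int64(25), np.int64(25)), (np.int64(25), np.int64(23), np.int64(21)), (np.int64(27), np.int64(24), np.int64(26)), (np.int64(26), np.int64(24), np.int64(22)), (np.int64(13), np.int6
[... 1055 characters left out ...]
64(61), np.int64(69), np.int64(108)), (np.int64(62), np.int64(72), np.int64(108)), (np.int64(62), np.int64(69), np.int64(108)), (np.int64(56), np.int64(65), np.int64(106)), (np.int64(53), np.int64(51), np.int64(63)), (np.int64(46), np.int64(44), np.int64(55)), (np.int64(48), np.int64(46), np.int64(50)), (np.int64(50), np.int64(46), np.int64(43)), (np.int64(48), np.int64(44), np.int64(38)), (np.int64(41), np.int64(36), np.int64(32)), (np.int64(44), np.int64(39), np.int64(36)), (np.int64(42), np.int64(38), np.int64(33)), (np.int64(36), np.int64(30), np.int64(30)), (np.int64(34), np.int64(28), np.int64(29)), (np.int64(36), np.int64(33), np.int64(30)), (np.int64(36), np.int64(29), np.int64(31))]
```

View pics/w2b.png

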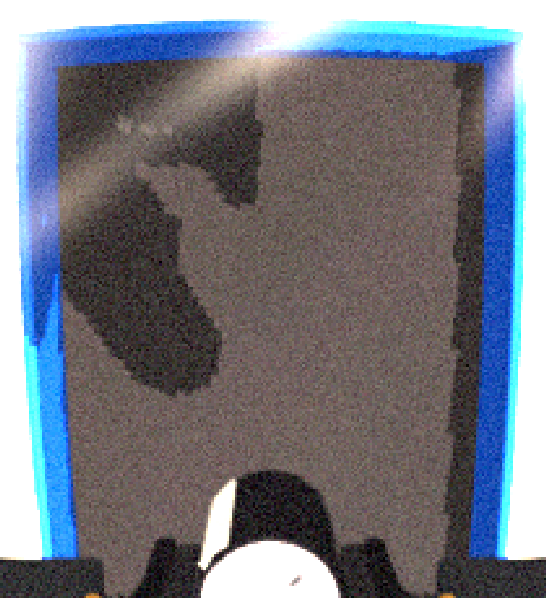

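Run:
```python
import pickle; from h import *
c=pickle.load(open("w2.pkl","rb"));a=np.radians(5);C=np.array([478.6,-311.7]);X=np.array([np.cos(a),np.sin(a)]);Y=np.array([-X[1],X[0]])
for z in range(10,66,6):
    L,R,T=[(wz(c,*p,z/1000)*1000-C) for p in((203.5,150),(365,150),(285,56.5))]
    print(z,"L",round(L@Y,1),"R",round(R@Y,1),"w",round((R-L)@Y,1),"T x",round(T@X,1))
```

```text
10 L -74.6 R 73.9 w 148.5 T x -98.3
16 L -73.1 R 72.3 w 145.4 T x -97.1
22 L -71.6 R 70.8 w 142.4 T x -95.9
28 L -70.1 R 69.3 w 139.4 T x -94.7
34 L -68.6 R 67.7 w 136.3 T x -93.5
40 L -67.1 R 66.2 w 133.3 T x -92.3
46 L -65.6 R 64.7 w 130.3 T x -91.1
52 L -64.1 R 63.1 w 127.2 T x -89.9
58 L -62.6 R 61.6 w 124.2 T x -88.7
64 L -61.1 R 60.1 w 121.2 T x -87.5
```

Pad top is probably between 46 and 60 mm, so contact comes at about TCP 84–98 mm. I'll drop to 104 and then feel for it.

```bash
python3 -m jog '{"rot":[[0,0,0],[0,0,0],[0,0,0],[0,0,0],[0,0,0],[0,0,0]],"delta_pos":[[0,0,-14],[0,0,-14],[0,0,-8],[0,0,-6],[0,0,0],[0,0,0]],"grip":[20,20,20,20,20,20]}'
```

```text
time_s: 5.25
tcp_pos: [0.5146, -0.3074, 0.1035]
ee_rot: [[-0.996, -0.088, -0.001], [-0.088, 0.996, -0.0], [0.001, -0.0, -1.0]]
wrist_force: [0.5, -1.1, -0.2]
gripper_width: 0.338
```

```bash
python3 -m jog '{"rot":[[0,0,0],[0,0,0],[0,0,0]],"delta_pos":[[0,0,-1.5],[0,0,-1.5],[0,0,0]],"grip":[20,20,20]}'
```

```text
time_s: 5.5
tcp_pos: [0.5142, -0.3078, 0.1006]
ee_rot: [[-0.996, -0.087, -0.0], [-0.087, 0.996, -0.0], [0.0, -0.0, -1.0]]
wrist_force: [-0.0, -0.5, -1.2]
gripper_width: 0.333
```

```bash
python3 -m jog '{"rot":[[0,0,0],[0,0,0],[0,0,0]],"delta_pos":[[0,0,-1.5],[0,0,-1],[0,0,0]],"grip":[20,20,20]}'
```

```text
time_s: 5.75
tcp_pos: [0.5139, -0.3078, 0.0977]
ee_rot: [[-0.996, -0.086, -0.001], [-0.086, 0.996, 0.0], [0.001, 0.0, -1.0]]
wrist_force: [-0.5, 0.0, -0.3]
gripper_width: 0.333
```

```bash
python3 -m jog '{"rot":[[0,0,0],[0,0,0],[0,0,0]],"delta_pos":[[0,0,-1.5],[0,0,-1],[0,0,0]],"grip":[20,20,20]}'
```

```text
time_s: 6.0
tcp_pos: [0.5142, -0.3079, 0.0958]
ee_rot: [[-0.996, -0.087, -0.001], [-0.087, 0.996, -0.0], [0.001, -0.0, -1.0]]
wrist_force: [-0.1, -0.1, 2.3]
gripper_width: 0.333
```

```bash
python3 -m jog '{"rot":[[0,0,0],[0,0,0]],"delta_pos":[[0,0,0.6],[0,0,0]],"grip":[20,20]}';python3 -m jog '{"rot":[[0,0,0]],"delta_pos":[[0,0,0]],"grip":[20]}'
```

```text
time_s: 6.17
tcp_pos: [0.5142, -0.3079, 0.0964]
ee_rot: [[-0.996, -0.087, -0.001], [-0.087, 0.996, -0.0], [0.001, -0.0, -1.0]]
wrist_force: [-0.6, -0.2, 2.1]
gripper_width: 0.332
time_s: 6.25
tcp_pos: [0.5142, -0.3079, 0.0963]
ee_rot: [[-0.996, -0.087, -0.0], [-0.087, 0.996, -0.0], [0.0, -0.0, -1.0]]
wrist_force: [-0.4, -0.2, 1.8]
gripper_width: 0.33
```

```bash
python3 -m jog '{"rot":[[0,0,0],[0,0,0],[0,0,0],[0,0,0],[0,0,0],[0,0,0],[0,0,0],[0,0,0],[0,0,0],[0,0,0]],"delta_pos":[[0,0,0],[0,0,0],[0,0,0],[0,0,0],[0,0,0],[0,0,5],[0,0,15],[0,0,30],[-1,9,15],[-7,37,0]],"grip":[40,45,50,55,60,60,65,70,70,70]}'; python3 -m jog '{"rot":[[0,0,0],[0,0,0],[0,0,0],[0,0,0],[0,0,0],[0,0,0],[0,0,0],[0,0,0],[0,0,0],[0,0,0]],"delta_pos":[[-7,40,0],[-7,40,0],[-7,40,0],[-7,40,0],[-7,40,0],[-7,40,0],[-7,40,0],[-7,40,-10],[-2,28,-20],[0,0,-10]],"grip":[70,70,70,70,70,70,70,70,70,70]}';python3 -m jog '{"rot":[[0,0,0]],"delta_pos":[[0,0,0]],"grip":[70]}'
python3 - <<'E'
from station import r,vision
from h import *
c=vision.capture("wrist");s=r.sense();print(s["tcp_pos"],s["ee_rot"][:,2],s["wrist_force"])
wparts(c); f=vision.capture("side")["frame"]
d=vision.capture("top")["frame"]
cv2.imwrite("pics/s3.png",cv2.hconcat([cv2.resize(f[280:420,160:340],(360,280)),cv2.resize(d[200:340,380:520],(280,280))])[:,:,::-1])
E
```

```text
time_s: 7.08
tcp_pos: [0.5098, -0.2653, 0.1654]
ee_rot: [[-0.996, -0.084, 0.009], [-0.084, 0.996, -0.005], [-0.008, -0.005, -1.0]]
wrist_force: [2.3, 0.9, -0.2]
gripper_width: 0.689
time_s: 7.92
tcp_pos: [0.4479, 0.0901, 0.1207]
ee_rot: [[-0.996, -0.092, 0.001], [-0.092, 0.996, 0.001], [-0.001, 0.001, -1.0]]
wrist_force: [-0.3, -0.4, 0.0]
gripper_width: 0.703
time_s: 8.0
tcp_pos: [0.4466, 0.087, 0.1196]
ee_rot: [[-0.996, -0.09, -0.004], [-0.09, 0.996, -0.002], [0.005, -0.001, -1.0]]
wrist_force: [-0.6, -0.8, 0.3]
gripper_width: 0.7
[0.44746795 0.08639207 0.12062248] [-0.00270295 -0.00115937 -0.99999567] [ 0.87910582  0.04469697 -0.08232042]
silver [347. 320.] [525.8 151.6] [28.7 25.4] 7.0
silver [283. 222.] [446.9  86.4] [26.5 28. ] 4.1
```

View pics/s3.png

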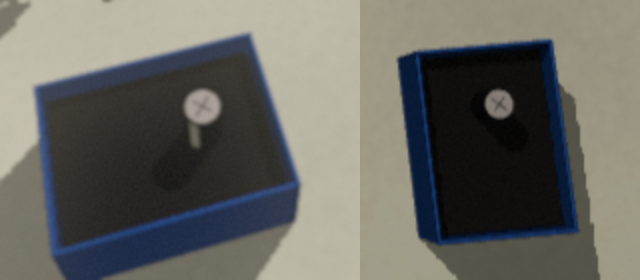

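Cap 1 stands upright in the blue bin (silver top at (202,105) in the side crop). The arm is centred over cap 2, so I'll descend and grip.

```bash
python3 -m jog '{"rot":[[0,0,0],[0,0,0],[0,0,0],[0,0,0],[0,0,0],[0,0,0],[0,0,0]],"delta_pos":[[0,0,-25],[0,0,-25],[0,0,-15],[0,0,-9],[0,0,-4.5],[0,0,0],[0,0,0]],"grip":[70,70,60,55,50,45,45]}'
```

```text
time_s: 8.73
tcp_pos: [0.4489, 0.0861, 0.0434]
ee_rot: [[-0.996, -0.086, 0.001], [-0.086, 0.996, 0.001], [-0.001, 0.001, -1.0]]
wrist_force: [0.1, -0.1, 0.7]
gripper_width: 0.475
```

```bash
python3 -m jog '{"rot":[[0,0,0],[0,0,0],[0,0,0],[0,0,0],[0,0,0]],"delta_pos":[[-1,0,-0.5],[0,0,0],[0,0,0],[0,0,0],[0,0,0]],"grip":[35,20,20,20,20]}'; python3 -m jog '{"rot":[[0,0,0],[0,0,0],[0,0,0],[0,0,0],[0,0,0],[0,0,0],[0,0,0],[0,0,0],[0,0,0],[0,0,0]],"delta_pos":[[0,0,4],[0,0,15],[0,0,30],[0,0,36],[0,-10,20],[0,-30,0],[0,-39,0],[0,-39,0],[0,-39,0],[0,-39,0]],"grip":[20,20,20,20,20,20,20,20,20,20]}'
python3 -m jog '{"rot":[[0,0,0],[0,0,0],[0,0,0],[0,0,0],[0,0,0],[0,0,0],[0,0,0],[0,0,0]],"delta_pos":[[-1,-39,0],[-1,-39,0],[-1,-39,0],[-1,-39,0],[0,-30,0],[0,-19,0],[0,0,0],[0,0,0]],"grip":[20,20,20,20,20,20,20,20]}'
```

```text
time_s: 9.15
tcp_pos: [0.4476, 0.0863, 0.0428]
ee_rot: [[-0.996, -0.087, 0.0], [-0.087, 0.996, 0.0], [-0.0, 0.0, -1.0]]
wrist_force: [-0.1, 0.4, 5.3]
gripper_width: 0.331
time_s: 9.98
tcp_pos: [0.4464, -0.1114, 0.1472]
ee_rot: [[-0.996, -0.087, -0.001], [-0.087, 0.996, 0.0], [0.001, 0.0, -1.0]]
wrist_force: [0.7, -0.1, -0.8]
gripper_width: 0.333
time_s: 10.65
tcp_pos: [0.4424, -0.3154, 0.1464]
ee_rot: [[-0.996, -0.084, -0.002], [-0.084, 0.996, 0.001], [0.002, 0.001, -1.0]]
wrist_force: [0.5, 0.0, -1.4]
gripper_width: 0.332
```

```bash
python3 -m jog '{"rot":[[0,0,0],[0,0,0],[0,0,0],[0,0,0],[0,0,0],[0,0,0]],"delta_pos":[[1,0,-15],[0,0,-15],[0,0,-9],[0,0,-5],[0,0,0],[0,0,0]],"grip":[20,20,20,20,20,20]}'
```

```text
time_s: 11.15
tcp_pos: [0.4444, -0.3146, 0.1033]
ee_rot: [[-0.996, -0.088, -0.001], [-0.088, 0.996, -0.0], [0.001, -0.0, -1.0]]
wrist_force: [0.5, 0.3, 0.2]
gripper_width: 0.331
```

```bash
python3 -m jog '{"rot":[[0,0,0],[0,0,0],[0,0,0]],"delta_pos":[[0,0,-1],[0,0,-1],[0,0,0]],"grip":[20,20,20]}'
```

```text
time_s: 11.4
tcp_pos: [0.4444, -0.315, 0.1015]
ee_rot: [[-0.996, -0.087, -0.0], [-0.087, 0.996, -0.0], [0.0, -0.0, -1.0]]
wrist_force: [-0.4, -0.8, -0.3]
gripper_width: 0.333
```

```bash
python3 -m jog '{"rot":[[0,0,0],[0,0,0],[0,0,0]],"delta_pos":[[0,0,-1.5],[0,0,-1],[0,0,0]],"grip":[20,20,20]}'
```

```text
time_s: 11.65
tcp_pos: [0.4442, -0.315, 0.0986]
ee_rot: [[-0.996, -0.087, -0.001], [-0.087, 0.996, -0.0], [0.001, -0.0, -1.0]]
wrist_force: [-0.4, 0.9, 1.7]
gripper_width: 0.334
```

```bash
python3 -m jog '{"rot":[[0,0,0],[0,0,0]],"delta_pos":[[0,0,0],[0,0,0]],"grip":[20,20]}';python3 -c "
from station import r;print(r.sense()['tcp_pos'])"
```

```text
time_s: 11.82
tcp_pos: [0.4442, -0.315, 0.0987]
ee_rot: [[-0.996, -0.087, -0.001], [-0.087, 0.996, -0.0], [0.001, -0.0, -1.0]]
wrist_force: [-0.8, 0.7, 1.1]
gripper_width: 0.33
[ 0.44422421 -0.31502295  0.0986627 ]
```

```bash
python3 -m jog '{"rot":[[0,0,0],[0,0,0],[0,0,0],[0,0,0],[0,0,0],[0,0,0],[0,0,0],[0,0,0],[0,0,0],[0,0,0]],"delta_pos":[[0,0,0],[0,0,0],[0,0,0],[0,0,0],[0,0,0],[0,0,5],[0,0,15],[0,0,30],[0,8,12],[3,32,0]],"grip":[40,45,50,55,60,60,65,70,70,70]}'; python3 -m jog '{"rot":[[0,0,-5],[0,0,-5],[0,0,0],[0,0,0],[0,0,0],[0,0,0],[0,0,0],[0,0,0]],"delta_pos":[[4,39,0],[4,39,0],[4,39,0],[4,39,-10],[3,25,-20],[0,12,-10],[0,0,0],[0,0,0]],"grip":[70,70,70,70,70,70,70,70]}'
python3 - <<'E'
from station import r,vision
from h import *
c=vision.capture("wrist");s=r.sense();print(s["tcp_pos"],s["ee_rot"],s["wrist_force"])
wparts(c); g=c["frame"]
f=vision.capture("side")["frame"]
cv2.imwrite("pics/s4.png",cv2.hconcat([cv2.resize(f[280:420,160:340],(360,280)),cv2.resize(g[100:300,160:400],(336,280))])[:,:,::-1])
E
```

```text
time_s: 12.65
tcp_pos: [0.4495, -0.2775, 0.1643]
ee_rot: [[-0.996, -0.083, 0.007], [-0.083, 0.997, -0.004], [-0.007, -0.004, -1.0]]
wrist_force: [1.6, 0.5, 0.2]
gripper_width: 0.691
time_s: 13.32
tcp_pos: [0.4659, -0.0813, 0.1205]
ee_rot: [[-0.996, 0.086, -0.002], [0.086, 0.996, -0.0], [0.001, -0.0, -1.0]]
wrist_force: [-0.3, -0.5, 0.5]
gripper_width: 0.699
[ 0.4664074  -0.0818704   0.12103957] [[-9.96233347e-01  8.67127158e-02 -1.53363480e-04]
 [ 8.67127242e-02  9.96233357e-01 -4.85911405e-05]
 [ 1.48572345e-04 -6.17066797e-05 -9.99999987e-01]] [ 0.22211398 -0.52098192  0.30096847]
```

View pics/s4.png

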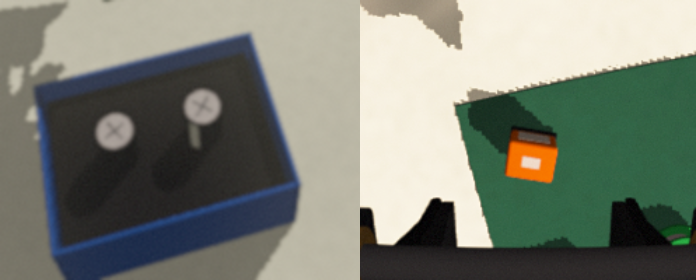

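Both caps stand upright side by side in the blue bin. Relay 1's top-face corners in the crop are (510,142), (556,152), (552,184) and (506,177).

Run:
```python
from station import r,vision
from h import *
c=vision.capture("wrist")
P=np.array([wz(c,160+(x-360)/1.4,100+y/1.4,.039)*1000 for x,y in((510,142),(556,152),(552,184),(506,177))]);print(P.round(1),P.mean(0))
for a,b in((0,1),(3,2),(1,2),(0,3)): d=P[b]-P[a];print(np.hypot(*d),np.degrees(np.arctan2(d[1],d[0])))
f=c["frame"];H,S,V=cv2.split(cv2.cvtColor(f,cv2.COLOR_RGB2HSV));
for t in(150,190,215):
    m=((H<15)&(S>120)&(V>t));m=cv2.morphologyEx(m.astype(np.uint8),cv2.MORPH_CLOSE,np.ones((11,11)))
    for k in blobs(m,100):
        R=cv2.minAreaRect((np.array([wz(c,*p[0],.039) for p in k])*1000).astype(np.float32));print(t,R)
```

```text
[[452.2 -93.6]
 [460.  -69.1]
 [478.3 -72.7]
 [471.9 -97.8]] [465.60972722 -83.31032955]
25.66460211966858 72.28085964912148
25.91279167689514 75.8173027133127
18.615636470005054 -11.075388427653298
20.183909604442846 -12.161071691933216
150 ((463.25054931640625, -82.33671569824219), (26.2613525390625, 20.505178451538086), 75.58541870117188)
190 ((463.3601379394531, -82.32189178466797), (25.856552124023438, 19.7703914642334), 75.87024688720703)
215 ((463.51171875, -82.21376037597656), (25.43616485595703, 19.296838760375977), 75.95039367675781)
```

```bash
python3 -m jog '{"rot":[[0,0,-4.5],[0,0,-4],[0,0,0],[0,0,0],[0,0,0],[0,0,0],[0,0,0],[0,0,0],[0,0,0]],"delta_pos":[[-2,0,-20],[0,0,-25],[0,0,-20],[0,0,-12],[0,0,-6],[0,0,-3],[0,0,0],[0,0,0],[0,0,0]],"grip":[70,70,65,60,55,50,45,45,45]}'
```

```text
time_s: 14.22
tcp_pos: [0.4649, -0.082, 0.0355]
ee_rot: [[-0.972, 0.234, 0.001], [0.234, 0.972, 0.001], [-0.001, 0.001, -1.0]]
wrist_force: [-0.4, -0.2, 0.5]
gripper_width: 0.459
```

```bash
python3 -m jog '{"rot":[[0,0,0],[0,0,0],[0,0,0],[0,0,0],[0,0,0]],"delta_pos":[[0,0,0],[0,0,0],[0,0,0],[0,0,0],[0,0,0]],"grip":[35,18,18,18,18]}'; python3 -m jog '{"rot":[[0,0,0],[0,0,0],[0,0,0],[0,0,0],[0,0,0],[0,0,5],[0,0,5],[0,0,5],[0,0,0],[0,0,0]],"delta_pos":[[0,0,4],[0,0,15],[0,0,30],[0,0,36],[0,10,20],[4,30,0],[4,39,0],[4,39,0],[4,39,0],[4,39,0]],"grip":[18,18,18,18,18,18,18,18,18,18]}'
python3 -m jog '{"rot":[[0,0,0],[0,0,0],[0,0,0],[0,0,0],[0,0,0],[0,0,0],[0,0,0],[0,0,0]],"delta_pos":[[4,39,0],[4,39,0],[4,39,0],[4,39,0],[0,25,0],[0,14,0],[0,0,0],[0,0,0]],"grip":[18,18,18,18,18,18,18,18]}'
python3 - <<'E'
from station import r,vision
from h import *
c=vision.capture("wrist");s=r.sense();print(s["tcp_pos"],s["ee_rot"][:,1],s["wrist_force"],s["gripper_width"])
import pickle;pickle.dump(c,open("w5.pkl","wb"))
g=np.clip(c["frame"].astype(int)*2,0,255).astype(np.uint8)
cv2.imwrite("pics/w5.png",cv2.resize(g[0:300,100:460],None,fx=2,fy=2)[:,:,::-1])
E
```

```text
time_s: 14.63
tcp_pos: [0.4645, -0.0819, 0.035]
ee_rot: [[-0.972, 0.233, 0.0], [0.233, 0.972, 0.0], [0.0, 0.0, -1.0]]
wrist_force: [-0.7, -0.5, 3.7]
gripper_width: 0.313
time_s: 15.47
tcp_pos: [0.4836, 0.1156, 0.1397]
ee_rot: [[-1.0, -0.026, -0.001], [-0.026, 1.0, 0.0], [0.001, 0.0, -1.0]]
wrist_force: [0.6, 0.1, -0.6]
gripper_width: 0.318
time_s: 16.13
tcp_pos: [0.4994, 0.3088, 0.139]
ee_rot: [[-1.0, -0.026, -0.002], [-0.026, 1.0, -0.001], [0.002, -0.001, -1.0]]
wrist_force: [0.4, -0.6, -0.7]
gripper_width: 0.32
[0.49953689 0.30806327 0.13910906] [-0.02536873  0.99967761 -0.00104848] [-0.6151507  -0.95831985 -0.0319445 ] 0.31852105269731756
```

View pics/w5.png

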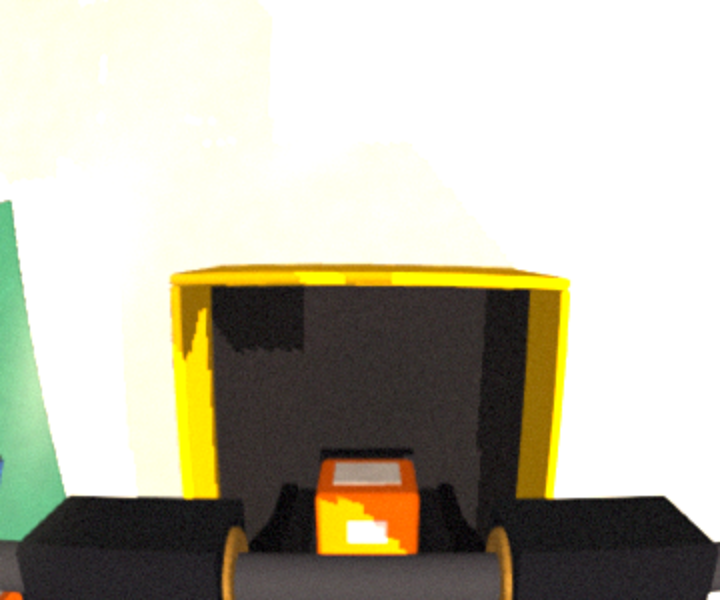

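The relay is held upright. The yellow rim corners are at about (171,275) and (570,280) in the crop, and the pad edges at about x=214 and x=525 at y=380.

Run:
```python
import pickle; from h import *
c=pickle.load(open("w5.pkl","rb"));q=lambda x,y,z:wz(c,100+x/2,y/2,z/1000)*1000
A,B=q(171,276,80),q(570,281,80);print(A,B,q(186,490,80),q(550,490,80))
Y=(A-B)/np.linalg.norm(A-B)*np.sign((A-B)[1]);X=np.array([Y[1],-Y[0]]);C=(A+B)/2+95*X;print("C",C,"yaw",np.degrees(np.arctan2(X[1],X[0])),np.linalg.norm(A-B))
for z in range(10,66,6): 
    L,R=q(215,380,z)-C,q(523,380,z)-C;print(z,round(L@Y,1),round(R@Y,1),round((R-L)@Y,1))
```

```text
[437.04277458 240.28136305] [435.06072138 376.19603815] [514.52426805 242.55970404] [510.98783524 376.14520742]
C [531.04164796 309.62394494] yaw 0.8354891289918936 135.9291265496704
10 -70.3 70.8 141.1
16 -68.9 69.3 138.1
22 -67.4 67.8 135.2
28 -66.0 66.2 132.2
34 -64.5 64.7 129.3
40 -63.1 63.2 126.3
46 -61.6 61.7 123.3
52 -60.2 60.2 120.4
58 -58.8 58.7 117.4
64 -57.3 57.2 114.5
```

Pad is probably at about 44 mm, so contact should come near TCP 76 mm. I'll drop to 84 and then feel.

```bash
python3 -m jog '{"rot":[[0,0,0],[0,0,0],[0,0,0],[0,0,0],[0,0,0],[0,0,0],[0,0,0]],"delta_pos":[[1,1,-14],[0,0,-18],[0,0,-12],[0,0,-6],[0,0,-4],[0,0,0],[0,0,0]],"grip":[18,18,18,18,18,18,18]}'
```

```text
time_s: 16.77
tcp_pos: [0.5016, 0.3097, 0.0862]
ee_rot: [[-1.0, -0.025, -0.0], [-0.025, 1.0, 0.0], [0.0, 0.0, -1.0]]
wrist_force: [-0.1, 0.5, -0.4]
gripper_width: 0.318
```

```bash
python3 -m jog '{"rot":[[0,0,0],[0,0,0],[0,0,0]],"delta_pos":[[0,0,-1.5],[0,0,-1],[0,0,0]],"grip":[18,18,18]}'
```

```text
time_s: 17.02
tcp_pos: [0.5012, 0.3102, 0.0834]
ee_rot: [[-1.0, -0.026, -0.0], [-0.026, 1.0, 0.001], [0.0, 0.001, -1.0]]
wrist_force: [-0.2, 0.5, -1.3]
gripper_width: 0.316
```

```bash
python3 -m jog '{"rot":[[0,0,0],[0,0,0],[0,0,0]],"delta_pos":[[0,0,-1.5],[0,0,-1],[0,0,0]],"grip":[18,18,18]}'
```

```text
time_s: 17.27
tcp_pos: [0.501, 0.31, 0.0803]
ee_rot: [[-1.0, -0.026, -0.001], [-0.026, 1.0, -0.0], [0.001, -0.0, -1.0]]
wrist_force: [-0.9, -1.0, -0.5]
gripper_width: 0.319
```

```bash
python3 -m jog '{"rot":[[0,0,0],[0,0,0],[0,0,0]],"delta_pos":[[0,0,-1.5],[0,0,-1],[0,0,0]],"grip":[18,18,18]}'
```

```text
time_s: 17.52
tcp_pos: [0.5012, 0.3102, 0.0783]
ee_rot: [[-1.0, -0.026, -0.001], [-0.026, 1.0, 0.0], [0.001, 0.0, -1.0]]
wrist_force: [-0.6, -1.6, 2.9]
gripper_width: 0.323
```

```bash
python3 -m jog '{"rot":[[0,0,0],[0,0,0]],"delta_pos":[[0,0,0.6],[0,0,0]],"grip":[18,18]}';python3 -m jog '{"rot":[[0,0,0]],"delta_pos":[[0,0,0]],"grip":[18]}'
```

```text
time_s: 17.68
tcp_pos: [0.5012, 0.3102, 0.0789]
ee_rot: [[-1.0, -0.026, -0.001], [-0.026, 1.0, 0.0], [0.001, 0.0, -1.0]]
wrist_force: [-0.6, 0.7, 1.2]
gripper_width: 0.312
time_s: 17.77
tcp_pos: [0.5012, 0.3102, 0.0788]
ee_rot: [[-1.0, -0.026, -0.001], [-0.026, 1.0, 0.0], [0.001, 0.0, -1.0]]
wrist_force: [-1.3, 0.5, 1.1]
gripper_width: 0.315
```

```bash
python3 -m jog '{"rot":[[0,0,0],[0,0,0],[0,0,0],[0,0,0],[0,0,0],[0,0,0],[0,0,0],[0,0,0],[0,0,0],[0,0,0]],"delta_pos":[[0,0,0],[0,0,0],[0,0,0],[0,0,0],[0,0,0],[0,0,5],[0,0,15],[0,0,30],[0,0,30],[5,-10,0]],"grip":[40,45,50,55,60,60,65,70,70,70]}'; python3 -m jog '{"rot":[[0,0,3],[0,0,3],[0,0,0],[0,0,0],[0,0,0],[0,0,0],[0,0,0],[0,0,0],[0,0,0]],"delta_pos":[[15,-25,0],[20,-34,0],[20,-34,0],[20,-34,0],[20,-34,-10],[14,-24,-20],[5,-12,-10],[0,0,0],[0,0,0]],"grip":[70,70,70,70,70,70,70,70,70]}'
python3 - <<'E'
from station import r,vision
from h import *
c=vision.capture("wrist");s=r.sense();print(s["tcp_pos"],s["ee_rot"][:,1],s["wrist_force"])
f=c["frame"];H,S,V=cv2.split(cv2.cvtColor(f,cv2.COLOR_RGB2HSV));
for t in(150,190,215):
    m=((H<15)&(S>120)&(V>t));m=cv2.morphologyEx(m.astype(np.uint8),cv2.MORPH_CLOSE,np.ones((11,11)))
    for k in blobs(m,100):
        R=cv2.minAreaRect((np.array([wz(c,*p[0],.039) for p in k])*1000).astype(np.float32));print(t,R)
d=vision.capture("top")["frame"]
cv2.imwrite("pics/s6.png",cv2.hconcat([cv2.resize(d[180:310,80:200],(360,390)),cv2.resize(f[100:300,160:400],(420,390))])[:,:,::-1])
E
```

```text
time_s: 18.6
tcp_pos: [0.5092, 0.3034, 0.1658]
ee_rot: [[-1.0, -0.029, 0.01], [-0.029, 1.0, 0.008], [-0.01, 0.008, -1.0]]
wrist_force: [1.9, 0.6, 1.4]
gripper_width: 0.69
time_s: 19.35
tcp_pos: [0.6198, 0.1024, 0.1179]
ee_rot: [[-0.992, -0.129, -0.002], [-0.129, 0.992, -0.001], [0.003, -0.0, -1.0]]
wrist_force: [0.3, 0.6, -0.1]
gripper_width: 0.7
[0.6201513  0.10340702 0.11892115] [-1.30352625e-01  9.91467696e-01 -1.70357556e-05] [0.64014505 0.49503684 0.21594822]
150 ((721.5510864257812, 105.61470031738281), (77.0040512084961, 18.034061431884766), 81.96754455566406)
150 ((618.30859375, 102.2698974609375), (20.504650115966797, 26.057401657104492), 8.278460502624512)
190 ((722.1748046875, 98.59695434570312), (61.786502838134766, 13.665534973144531), 84.14969635009766)
190 ((618.3333740234375, 102.43142700195312), (19.074609756469727, 25.98856544494629), 7.407837867736816)
215 ((723.4127197265625, 93.06709289550781), (48.17080307006836, 10.387499809265137), 83.26480865478516)
215 ((618.292236328125, 102.75774383544922), (19.071317672729492, 25.328798294067383), 7.414936065673828)
```

View pics/s6.png

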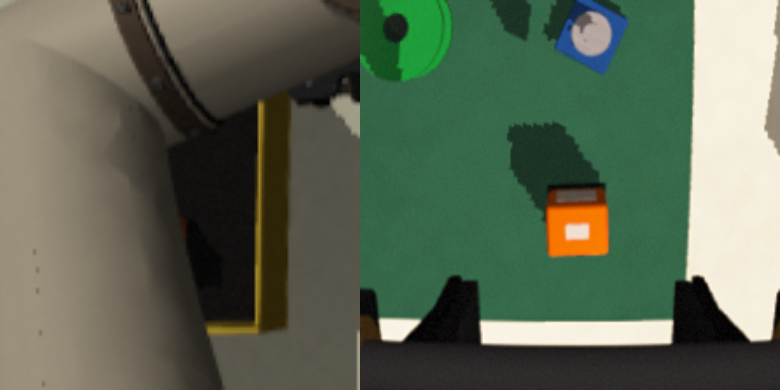

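Relay 2's top is aligned with the jaws. The arm hides most of the yellow bin in the top view, so I'll check that later. Descending now.

```bash
python3 -m jog '{"rot":[[0,0,0],[0,0,0],[0,0,0],[0,0,0],[0,0,0],[0,0,0],[0,0,0],[0,0,0],[0,0,0]],"delta_pos":[[-1,-0.8,-20],[0,0,-25],[0,0,-20],[0,0,-10],[0,0,-6],[0,0,-3],[0,0,0],[0,0,0],[0,0,0]],"grip":[70,70,65,60,55,50,45,45,45]}'
```

```text
time_s: 20.2
tcp_pos: [0.6199, 0.1027, 0.036]
ee_rot: [[-0.991, -0.13, 0.001], [-0.13, 0.991, 0.001], [-0.001, 0.001, -1.0]]
wrist_force: [0.6, -0.3, 0.1]
gripper_width: 0.459
```

```bash
python3 -m jog '{"rot":[[0,0,0],[0,0,0],[0,0,0],[0,0,0],[0,0,0]],"delta_pos":[[-0.5,0,-0.5],[0,0,0],[0,0,0],[0,0,0],[0,0,0]],"grip":[35,18,18,18,18]}'; python3 -m jog '{"rot":[[0,0,0],[0,0,0],[0,0,0],[0,0,0],[0,0,0],[0,0,-3],[0,0,-3],[0,0,0],[0,0,0],[0,0,0]],"delta_pos":[[0,0,4],[0,0,15],[0,0,30],[0,0,36],[-2,8,20],[-8,29,0],[-10,37,0],[-10,37,0],[-10,37,0],[-10,30,0]],"grip":[18,18,18,18,18,18,18,18,18,18]}'
python3 -m jog '{"rot":[[0,0,0],[0,0,0],[0,0,0],[0,0,0]],"delta_pos":[[-6,20,0],[-2,10,0],[0,0,0],[0,0,0]],"grip":[18,18,18,18]}'
python3 - <<'E'
from station import r,vision
from h import *
c=vision.capture("wrist");s=r.sense();print(s["tcp_pos"],s["ee_rot"][:,1],s["wrist_force"],s["gripper_width"])
cv2.imwrite("pics/w7.png",cv2.resize(c["frame"][60:300,120:440],None,fx=2,fy=2)[:,:,::-1])
E
```

```text
time_s: 20.62
tcp_pos: [0.6188, 0.1022, 0.0346]
ee_rot: [[-0.991, -0.13, -0.0], [-0.13, 0.991, 0.0], [0.0, 0.0, -1.0]]
wrist_force: [0.1, 0.1, 1.4]
gripper_width: 0.316
time_s: 21.45
tcp_pos: [0.5678, 0.2824, 0.1392]
ee_rot: [[-1.0, -0.026, -0.001], [-0.026, 1.0, 0.0], [0.001, 0.0, -1.0]]
wrist_force: [0.2, -0.4, -0.7]
gripper_width: 0.321
time_s: 21.78
tcp_pos: [0.5605, 0.3099, 0.1389]
ee_rot: [[-1.0, -0.026, -0.002], [-0.026, 1.0, -0.001], [0.002, -0.001, -1.0]]
wrist_force: [0.3, 0.2, -0.9]
gripper_width: 0.315
[0.56072543 0.30921975 0.13893748] [-2.49560684e-02  9.99688407e-01 -5.33361474e-04] [ 0.12772799 -0.09970335 -0.57208909] 0.3166906969374464
```

View pics/w7.png

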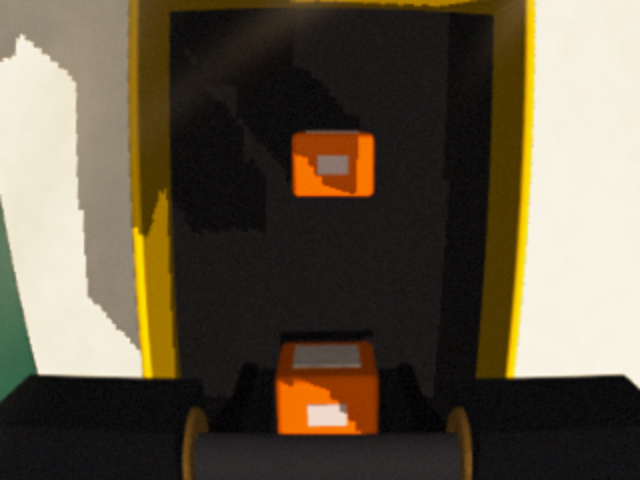

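Relay 1 stands upright on the pad at (334,164), and relay 2 is held straight. Contact is expected near TCP 79 mm.

```bash
python3 -m jog '{"rot":[[0,0,0],[0,0,0],[0,0,0],[0,0,0],[0,0,0],[0,0,0],[0,0,0],[0,0,0]],"delta_pos":[[0,0.5,-14],[0,0,-18],[0,0,-12],[0,0,-6],[0,0,-4],[0,0,-2],[0,0,0],[0,0,0]],"grip":[18,18,18,18,18,18,18,18]}'
```

```text
time_s: 22.5
tcp_pos: [0.5611, 0.3109, 0.0838]
ee_rot: [[-1.0, -0.026, 0.0], [-0.026, 1.0, 0.001], [-0.0, 0.001, -1.0]]
wrist_force: [0.7, 0.3, -0.1]
gripper_width: 0.316
```

```bash
python3 -m jog '{"rot":[[0,0,0],[0,0,0],[0,0,0]],"delta_pos":[[0,0,-1],[0,0,-1],[0,0,0]],"grip":[18,18,18]}'
```

```text
time_s: 22.75
tcp_pos: [0.5606, 0.3109, 0.0814]
ee_rot: [[-1.0, -0.026, -0.001], [-0.026, 1.0, 0.0], [0.001, 0.0, -1.0]]
wrist_force: [-0.1, 0.1, -0.0]
gripper_width: 0.321
```

```bash
python3 -m jog '{"rot":[[0,0,0],[0,0,0],[0,0,0]],"delta_pos":[[0,0,-1],[0,0,-1],[0,0,0]],"grip":[18,18,18]}'
```

```text
time_s: 23.0
tcp_pos: [0.5606, 0.3108, 0.079]
ee_rot: [[-1.0, -0.026, -0.001], [-0.026, 1.0, 0.0], [0.001, 0.0, -1.0]]
wrist_force: [-0.9, 1.2, -0.1]
gripper_width: 0.319
```

```bash
python3 -m jog '{"rot":[[0,0,0],[0,0,0],[0,0,0]],"delta_pos":[[0,0,-1],[0,0,0],[0,0,0]],"grip":[18,18,18]}'
```

```text
time_s: 23.25
tcp_pos: [0.5607, 0.3108, 0.0784]
ee_rot: [[-1.0, -0.026, -0.001], [-0.026, 1.0, 0.0], [0.001, 0.0, -1.0]]
wrist_force: [-0.5, 0.8, 0.9]
gripper_width: 0.315
```

```bash
python3 -m jog '{"rot":[[0,0,0],[0,0,0],[0,0,0]],"delta_pos":[[0,0,-0.4],[0,0,0],[0,0,0]],"grip":[18,18,18]}'
```

```text
time_s: 23.5
tcp_pos: [0.5607, 0.3109, 0.078]
ee_rot: [[-1.0, -0.026, -0.001], [-0.026, 1.0, 0.0], [0.001, 0.0, -1.0]]
wrist_force: [-1.1, 0.5, 1.1]
gripper_width: 0.315
```

Contact is confirmed at about 1 N. I'll release, retreat and check.

```bash
python3 -m jog '{"rot":[[0,0,0],[0,0,0],[0,0,0],[0,0,0],[0,0,0],[0,0,0],[0,0,0],[0,0,0],[0,0,0],[0,0,0]],"delta_pos":[[0,0,0],[0,0,0],[0,0,0],[0,0,0],[0,0,0],[0,0,5],[0,0,15],[0,0,30],[0,0,35],[0,-10,35]],"grip":[40,45,50,55,60,60,65,70,70,70]}'; python3 -m jog '{"rot":[[0,0,0],[0,0,0],[0,0,0],[0,0,0],[0,0,0],[0,0,0],[0,0,0],[0,0,0],[0,0,0],[0,0,0]],"delta_pos":[[-10,-25,0],[-15,-35,0],[-15,-35,0],[-15,-35,0],[-15,-35,0],[-15,-35,0],[-15,-35,0],[-10,-25,0],[0,0,0],[0,0,0]],"grip":[70,70,70,70,70,70,70,70,70,70]}'
python3 - <<'E'
from station import r,vision
from h import *
print(r.sense()["tcp_pos"])
d=vision.capture("top")["frame"];f=vision.capture("side")["frame"]
g=cv2.vconcat([cv2.resize(d[140:340,70:510],(770,350)),cv2.hconcat([cv2.resize(f[95:180,180:290],(330,240)),cv2.resize(f[290:420,170:320],(440,240))])])
cv2.imwrite("pics/end.png",np.clip(g[:,:,::-1].astype(int)*1.4,0,255).astype(np.uint8))
E
```

```text
time_s: 24.33
tcp_pos: [0.5604, 0.3015, 0.1988]
ee_rot: [[-1.0, -0.027, -0.001], [-0.027, 1.0, -0.001], [0.001, -0.001, -1.0]]
wrist_force: [0.7, 0.3, 0.9]
gripper_width: 0.691
time_s: 25.17
tcp_pos: [0.4503, 0.0397, 0.1986]
ee_rot: [[-1.0, -0.024, 0.001], [-0.024, 1.0, 0.001], [-0.001, 0.001, -1.0]]
wrist_force: [0.3, 0.1, 0.3]
gripper_width: 0.7
[0.45032982 0.03967842 0.19862638]
```

View pics/end.png

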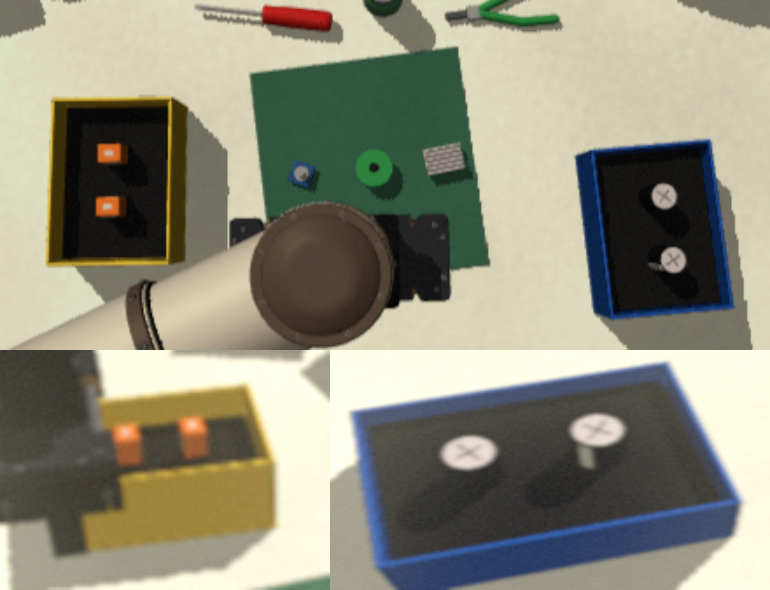

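Both relays and both caps stand upright in their bins, and the spool, heat sink, pot and tools are where they were. Handing in.

```bash
python3 -c "
from station import finish_job;print(finish_job())"
```

```text
the job is handed in; nothing more can be done
None
```

The job is done and handed in at about 25 s of robot time, well under the 72 s limit. Both capacitors are in the blue bin and both relays in the yellow bin, upright and side by side.

- **Placing:** I lowered each part in small steps until the wrist force showed the pad, and let go at about 1–2 N. By that force the pads were pressed at most about 1.5 mm. The pad tops came out at about 58 mm (blue) and 47 mm (yellow).
- **Last checks:** In the final top and side pictures all four parts stand upright on the pads. The spool, heat sink, pot, screwdriver and pliers look untouched. The flux bottle is only partly in frame, but nothing passed near it. The gripper was open and clear of everything.
- **Disagreements:**
  - The pad heights estimated from the camera differed from the felt ones by up to about 3 mm, and I went by the felt ones.
  - The wrist read 5.3 N and 3.7 N upward for a moment while gripping cap 2 and relay 1; I did not find the cause.
  - On relay 2 the contact signal was weak, about 1 N against roughly 0.5 N of sensor noise. I stepped 0.4 mm further and saw about the same force before letting go.

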